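Catch and lock the turning banding wheel

TASK

The banding wheel on the glass bench is still turning. Take the lock pin from the wooden block, lower it through the slot of the fixed fork and press it lightly on the turning wheel to brake it to a crawl by touch, until the wheel's hole stops under the slot and the pin sinks in; then push the pin fully home, its head flat on the fork, and let go. Do not press hard on the wheel or let its hole slam into the pin at speed, do not touch the glass in its middle, and leave the other things where they are.

Things in the scene. Friction and masses are not known exactly. Their poses are not given: they have to be found in the camera images.
- stand: Fixed dark steel stand of the wheel. Origin on the table on the wheel's axis; its x axis points from the axis to the fork. The fork's post (22 x 42 mm, 82 mm tall) stands 146 mm out; from it two prongs (14 mm wide, 16 mm thick, tops 82 mm above the table) run inwards over the wheel's rim to 77 mm from the axis. The 12 mm gap between them is the slot, open towards the axis and at top and bottom.
- slot (a point): Point in the fork's slot where the pin belongs: midway between the prongs, 100 mm from the wheel's axis, level with the prongs' tops (82 mm above the table).
- wheel (a joint): Angle of the wheel in rad, counted over many turns, growing counter-clockwise seen from above; the hole is under the slot at every whole multiple of 2 pi. A weak drive turns it on and on at 1.8 to 2.6 rad/s. Braking slows it in proportion: about 2 to 3 N of rubbing at the hole's radius stalls it (roughly 3 to 7 N of press), and it turns again when freed.
- hole (a point): Centre of the upper mouth of the wheel's only hole: 13 mm diameter, right through the disc, 100 mm from the axis, going round with the wheel. The disc is bare aluminium, 240 mm across, 12 mm thick, 1.5 kg, its top 60 mm above the table, 6 mm below the prongs. Its spindle is sprung: it gives from 1 N of press on, 1 mm for each 2 N, up to 6 mm. Over 20 N on it, pressing or slamming, is too hard.
- glass: Flat glass disc 72 mm across and 4 mm thick with coloured pieces in it, bonded to the middle of the wheel's top; not to be touched. Origin at table level on the wheel's axis; turns with the wheel.
- block: Fixed wooden block 60 x 60 x 42 mm with a blind hole of 13 mm, 40 mm deep, in its top, in which the lock pin stands. Origin at the centre of its underside.
- pin: Steel lock pin. Origin at the centre of its lower tip, z along it towards the head. The shank is 10 mm in diameter and 38 mm long with a 3 mm chamfer at the tip; above it a round head 24 mm in diameter and 40 mm tall (78 mm over all), to be gripped anywhere round its side. About 0.09 kg. At the start it stands loosely upright in the block, the head resting on the block's top.
- pin_shoulder (a point): Point on the pin's axis at the underside of the head, 38 mm above its tip.
- tub_a: Bystander: clear plastic tub, 90 mm across, 55 mm tall. Origin at the centre of its underside.
- tub_b: Bystander: clear plastic tub, 84 mm across, 50 mm tall. Origin at the centre of its underside.
- jar: Bystander: green glass jar, 54 mm across, 75 mm tall. Origin at the centre of its underside.
- tile: Bystander: flat blue glass tile 70 x 50 x 6 mm. Origin at the centre of its underside.
- strip: Bystander: amber glass strip 90 x 25 x 5 mm. Origin at the centre of its underside.
- pliers: Bystander: running pliers lying flat, 150 mm long, 15 mm tall. Origin near the pivot.
- cutter: Bystander: wooden-handled hand tool 160 mm long, lying. Origin near its middle, on the table.
Mind the look-alikes: they are no part of the job. What is meant by the pin is not purple, and is the larger of those in its own colour.

How it is judged:
On the way:
1. the pin, in the slot and rubbing on the wheel's top, has braked the wheel below 1.2 rad/s before it enters the hole (horizontal distance between pin and slot below 0.008 m and velocity of joint wheel below 1.2 rad/s and z of pin in the frame of hole between -0.003 and 0.004 m), for 0.1 s.
At the end, for the whole second after the job is handed in: The pin stands upright (within 0.14 rad) through slot and hole, its tip and the hole each within 6 mm of the slot's point seen from above, the underside of its head within 3 mm of the level of the fork's top; wheel and pin are at rest and the pin is released (horizontal distance between each of hole, pin and slot below 0.006 m and z of pin_shoulder in the frame of slot between -0.003 and 0.003 m and angle between pin's own z axis and vertical below 0.14 rad and velocity of joint wheel between -0.05 and 0.05 rad/s and linear speed of pin below 0.02 m/s); the robot touches nothing.
It fails at once if something presses or slams on the wheel with more than 20 N (contact force between wheel and anything else above 20 N).
It fails at once if the robot touches the glass in the middle of the wheel (contact force between the arm and glass above 0.3 N).
It fails at once if a bystander is moved by more than 30 mm (distance of any of tub_a, tub_b, jar, tile, strip, pliers, cutter from where it was at the start of the episode above 0.03 m).
It also fails if it takes over 51 s, if anything falls off the work surface, if the arm or the gripper's body presses on something with over 40 N, if the wrist force passes 120 N, or if a joint passes its speed limit or range.

ROBOT

A 6-joint arm with a two-finger parallel gripper is mounted at the origin on the work surface. World frame = base frame: x ahead of the robot, y to its left, z up, the work surface at z = 0. Lengths are in m, angles in rad, forces in N, time in s.
With the tool pointing down it reaches from about 0.4 to 0.825 m from the base axis. Payload 7 kg.
Tool frame: the origin (TCP) lies on the front face of the gripper's body, between the roots of the fingers; the fingertips stand 66 mm ahead of it and the grasp point (between the pads) lies 47 mm ahead of it; z points along the fingers, y is the line along which they close (so a half turn about z gives the same grasp; the last joint's range is limited). The gripper opens to 88 mm and grips with 3 to 60 N. Pads are 19 mm wide; open, the fingers measure 130 mm over their backs; the gripper's body (78 mm by 193 mm) begins 47 mm behind the grasp point.
Start: joints at [1.57, 0.359, 0.012, 0, -1.224, -0.288], TCP at [0.192, 0.647, 0.292] pointing down, gripper open.
Joint ranges: [-3.07, 3.07], [-1.43, 2.12], [-1.02, 1.25], [-3.03, 1.67], [-3.05, -0], [-3.03, 3.03]. Speed limits (rad/s): [2.39, 2.39, 3.01, 3.14, 3.14, 3.14].

INTERFACE

Orientations are given as [roll, pitch, yaw] about the fixed x, y, z axes, in that order (R = Rz(yaw) Ry(pitch) Rx(roll)).
In Python, from station import arm gives the robot as it stands. The module is installed in compiled form; this text tells all that it offers.
- The arm moves only by the tool move_arm, never from a script. Its argument "increments" is a list of rows, each an object of numbers: "jaw": the gripper command: -1 is shut, 1 is fully open, values between are in proportion; "dx", "dy", "dz": the shift along the tool's x, y, z in m; "twist": the turn about the tool's z in rad. A call has 1 to 12 rows; each row shifts and turns the commanded pose from where the row before left it, along the tool's axes as they then stand; what a row does not reach is not made up. A row lasts 1/12 s, in which the tool goes at most 41.7 mm and 7.16 degrees, less where a joint would pass 70% of its speed; a pose out of reach is approached as far as the arm can. A call is refused whole if a number of a shift passes 0.0417 or a number of a turn 0.125, either way. A call with a gripper value outside its range is refused whole. The fingers move at their own pace and stop on an object; "force" is the grip in N (left out, the last holds). Time passes only in rows, so rows that do not move let the fingers close. It gives the time, the measured TCP pose, the force, the opening and the grip force at its end, in the units of the state.
- arm.get_state(): the state, without advancing time (a new reading comes with each control period).
- arm.grab_frame(name): name is "side" or "top"; returns the picture (400x640x3 uint8, blue, green, red); there is no depth.
- arm.camera_info(name): a dict with "K" (3x3 intrinsics, pixels), "extrinsics" (4x4, takes a point from camera to world coordinates). Camera axes: x right, y down, z forward; pixel columns grow to the right and rows downward; lengths in m; the calibration is good to about 2 mm. A picture is of the moment at which its call begins. camera_info takes no time and is no camera call.
- arm.job_done(): hands the job in; it is judged then, once.
Trained networks look in the newest picture that a camera, given by its name, has taken for a name from the list of things; names that differ only in an ending like _2 or _b are one class to them, and where a whole thing is asked for, a point or a joint stands for the part that bears it (a point fixed in the world has none). Each returns a list of dicts, best first, with "score" (0 to 1); they miss things now and then, are a little off and sometimes report something else, mostly with a low value. They report only what shows in the picture. A call takes as long as a camera call. They do not tell look-alikes from the thing itself.
- arm.find_in(camera, name): "position" ([x, y, z] in m, in world coordinates, good to about 4 mm: the middle of the surface that is visible of it).
- arm.silhouettes(camera, name): "pixels" (400x640 bool, what is visible of it).
- arm.pinpoint(camera, name): "position" ([x, y, z] in m, in world coordinates, good to about 4 mm: a listed point, or the origin of a listed thing).
The state is a dict: "t": time; "q": joint angles; "qd": joint speeds; "joint_efforts": joint torques, N m; "eef_pos": TCP position; "ee_rot": TCP orientation; "force": force on the tool from outside, world axes, zero at the start; "moment": the same for the moment, N m; "width": finger opening in m; "gripper_force": force on a finger pad.
Only numpy, scipy, OpenCV 4.12 (cv2) and the standard library are available. Lean on these libraries where they do the work, as an engineer would, in place of code of your own. Each camera call takes 0.05 s, during which the arm holds its last target. There are 200 camera calls.

## Working session

There is one attempt and no reset: what is moved stays moved. The work goes in short steps, Python scripts to look and compute and a tool call to move; the robot and the scene stay as the last step left them, time stands still between calls to the robot, and variables do not carry over. Pictures are saved under pics/ and viewed, at most 10 in all, crops included, and the job is handed in when it is done.

Besides the shell and the picture viewer there is one more tool, called after "Request:" as name([rows], argument=value, ...), one row to a line, values as JSON. move_arm: Moves the arm, as the interface text tells. Its arguments: {"type":"object","properties":{"increments":{"type":"array"},"force":{"type":"number"}},"required":["increments"]}

```bash
mkdir -p pics
python3 - <<'E'
from station import arm
import cv2, numpy as np
s=arm.get_state(); print({k:np.round(v,3).tolist() for k,v in s.items()})
for c in("top","side"):
    cv2.imwrite(f"pics/{c}0.png",arm.grab_frame(c))
    ci=arm.camera_info(c); print(c,np.round(ci["K"],1).tolist(),np.round(ci["extrinsics"],3).tolist())
    for n in("pin","slot","stand","block","hole"):
        print(c,n,[(round(d["score"],2),np.round(d["position"],3).tolist()) for d in arm.pinpoint(c,n)])
print(arm.get_state()["t"])
E
```

```text
{'t': 0.0, 'q': [1.57, 0.359, 0.011, -0.0, -1.224, -0.288], 'qd': [0.0, -0.0, 0.001, 0.0, -0.001, 0.001], 'joint_efforts': [0.001, -58.271, 29.305, 6.997, 0.007, -0.0], 'eef_pos': [0.192, 0.647, 0.291], 'ee_rot': [3.14, -0.0, -0.289], 'force': [0.263, 0.031, 0.171], 'moment': [-0.007, -0.049, -0.012], 'gripper_force': 0.0, 'width': 0.088}
top [[517.3, 0.0, 320.2], [0.0, 517.3, 196.1], [0.0, 0.0, 1.0]] [[0.013, -0.998, 0.06, 0.47], [-1.0, -0.013, 0.01, -0.006], [-0.009, -0.06, -0.998, 1.227], [0.0, 0.0, 0.0, 1.0]]
top pin [(0.57, [0.478, -0.298, 0.004]), (0.49, [0.397, -0.273, -0.0]), (0.43, [0.569, -0.298, -0.002])]
top slot [(0.73, [0.597, -0.102, 0.081])]
top stand [(0.97, [0.518, -0.044, -0.0])]
top block [(0.59, [0.482, -0.297, -0.002])]
top hole [(0.84, [0.418, -0.042, 0.056])]
side [[464.3, 0.0, 320.2], [0.0, 464.3, 201.1], [0.0, 0.0, 1.0]] [[0.993, -0.075, 0.088, 0.468], [-0.115, -0.579, 0.807, -0.864], [-0.01, -0.812, -0.584, 0.684], [0.0, 0.0, 0.0, 1.0]]
side pin [(0.59, [0.576, -0.294, -0.006]), (0.58, [0.481, -0.294, 0.005])]
side slot [(0.83, [0.598, -0.095, 0.084])]
side stand [(0.93, [0.514, -0.044, 0.002]), (0.44, [0.599, -0.098, 0.078])]
side block [(0.89, [0.48, -0.294, 0.003]), (0.29, [0.491, 0.314, -0.002])]
side hole [(0.61, [0.431, -0.1, 0.058])]
0.6
```

View pics/top0.png

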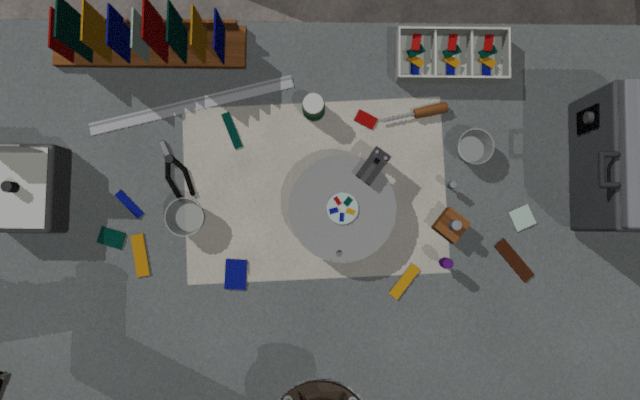

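View pics/side0.png

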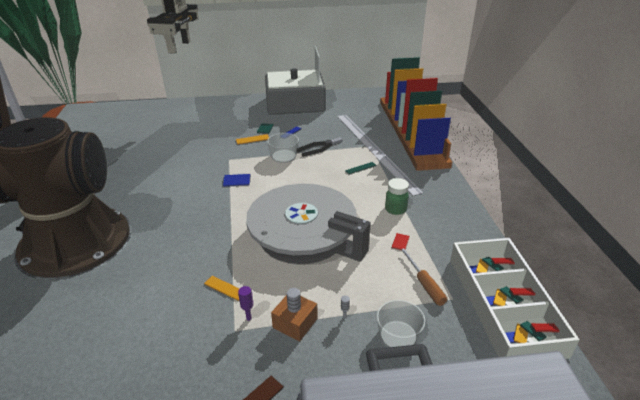

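The three pin-like things in the side view are purple at (246,300), large grey in the wooden block at (294,300), and small grey at (345,303). The grey one in the block fits: it isn't purple and is the larger grey one. I'll confirm it in an enlarged crop.

```bash
cat > h.py <<'E'
from station import arm
import cv2, numpy as np
def ray(c,uv,z):
    ci=arm.camera_info(c);E=np.array(ci["extrinsics"]);d=E[:3,:3]@np.linalg.inv(ci["K"])@[uv[0],uv[1],1.]
    return E[:3,3]+d*(z-E[2,3])/d[2]
def proj(c,p):
    ci=arm.camera_info(c);E=np.array(ci["extrinsics"]);q=np.array(ci["K"])@(E[:3,:3].T@(np.array(p)-E[:3,3]));return q[:2]/q[2]
E
python3 - <<'E'
from h import *
a=cv2.imread("pics/side0.png")[270:350,220:380];b=cv2.imread("pics/top0.png")[135:285,330:480]
a=cv2.resize(a,None,fx=3.5,fy=3.5,interpolation=cv2.INTER_CUBIC);b=cv2.resize(b,(280,280),interpolation=cv2.INTER_CUBIC)
cv2.imwrite("pics/crop1.png",a)
b=cv2.resize(cv2.imread("pics/top0.png")[140:250,340:480],None,fx=5,fy=5,interpolation=cv2.INTER_CUBIC)
cv2.imwrite("pics/crop2.png",b)
for c in("top","side"):
    arm.grab_frame(c)
    for n in("pin","stand","block","slot"):
        print(c,n,[(round(d["score"],2),np.round(d["position"],3).tolist()) for d in arm.pinpoint(c,n)])
    for n in("pin","block"):
      for d in arm.silhouettes(c,n):
        v,u=np.nonzero(d["pixels"]);print(n,c,round(d["score"],2),len(u),u.mean(),v.mean(),u.min(),u.max(),v.min(),v.max())
E
```

```text
top pin [(0.69, [0.398, -0.275, 0.003]), (0.5, [0.753, 0.023, 0.002]), (0.49, [0.481, -0.297, 0.006]), (0.47, [0.571, -0.299, -0.001])]
top stand [(0.8, [0.516, -0.047, -0.005])]
top block [(0.75, [0.484, -0.295, -0.0]), (0.32, [0.481, -0.3, 0.041])]
top slot [(0.6, [0.595, -0.103, 0.082])]
pin top 0.72 727 449.990371389271 225.0646492434663 432 470 207 243
block top 0.77 730 449.8794520547945 225.42739726027398 431 470 207 244
block top 0.39 536 313.125 107.27425373134328 302 324 93 121
block top 0.32 386 403.8937823834197 281.61139896373055 390 418 265 298
block top 0.18 9005 341.2682953914492 209.6903942254303 288 396 155 262
side pin [(0.71, [0.396, -0.281, -0.002]), (0.65, [0.48, -0.295, 0.004]), (0.61, [0.575, -0.294, -0.001])]
side stand [(0.93, [0.515, -0.046, 0.003])]
side block [(0.67, [0.477, -0.295, 0.001])]
side slot [(0.85, [0.597, -0.097, 0.082]), (0.66, [0.62, 0.357, -0.003])]
pin side 0.88 298 293.70805369127515 299.83557046979865 287 300 288 312
pin side 0.63 365 246.17808219178082 300.5178082191781 238 253 286 319
pin side 0.52 164 344.9329268292683 305.9268292682927 340 350 297 317
block side 0.61 1319 294.86050037907506 318.5155420773313 271 317 298 340
```

View pics/crop1.png

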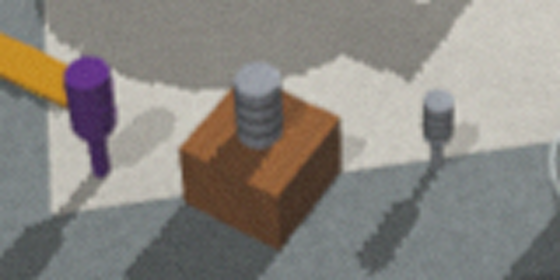

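View pics/crop2.png

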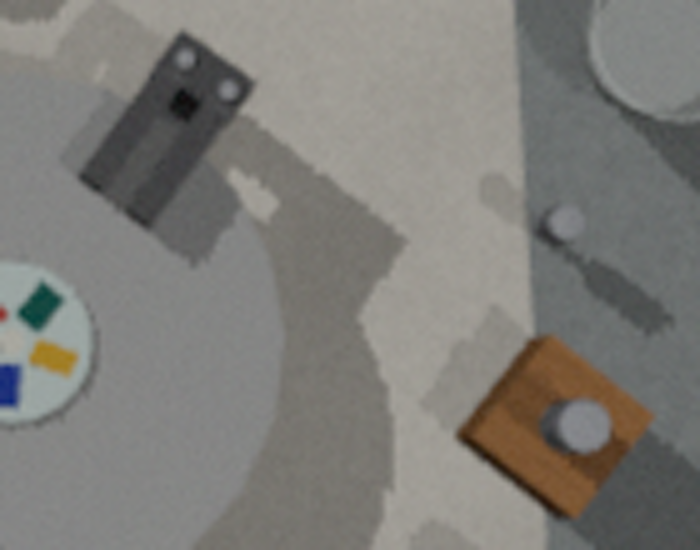

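Crop 1 confirms the pin: grey, larger, standing in the wooden block (side 294,300; top about 456,225). Crop 2 shows the fork with its inner end at about top (363,180) and outer end at (384,152).

```bash
cat >> h.py <<'E'
def plan(tx,ty,tz,yaw):
    s=arm.get_state();p=np.array(s["eef_pos"]);y=s["ee_rot"][2];d=np.array([tx,ty,tz])-p
    print("t",round(s["t"],2),"at",np.round(p,4),np.round(s["ee_rot"],3),"world d",np.round(d,4))
    print("twist",round(-(yaw-y),3),"tool d at current yaw",np.round([np.cos(y)*d[0]+np.sin(y)*d[1],np.sin(y)*d[0]-np.cos(y)*d[1],-d[2]],4),
     "at goal yaw",np.round([np.cos(yaw)*d[0]+np.sin(yaw)*d[1],np.sin(yaw)*d[0]-np.cos(yaw)*d[1],-d[2]],4))
E
python3 - <<'E'
from h import *
f=lambda x,y:((x+.5)/5-.5+340,(y+.5)/5-.5+140)
print("pin top",ray("top",f(582,426),.082))
for k in [(183,33),(253,84),(80,177),(150,228)]: print(ray("top",f(*k),.082))
a=ray("top",f(115,202.5),.082);b=ray("top",f(218,58.5),.082);u=(b-a)/np.linalg.norm(b-a)
print("dir",np.arctan2(u[1],u[0]),"slot",a+.023*u,"len",np.linalg.norm(b-a),"axis",a-.077*u)
print("side head top px expected", proj("side",ray("top",f(582,426),.082)))
plan(.48,-.296,.16,-.6)
E
```

```text
pin top [ 0.47965513 -0.29524936  0.082     ]
[ 0.65217275 -0.11825824  0.082     ]
[ 0.62967751 -0.14953775  0.082     ]
[ 0.58714701 -0.07298835  0.082     ]
[ 0.56481264 -0.10423898  0.082     ]
dir -0.6088915543771876 slot [ 0.5948383  -0.10177994  0.082     ] len 0.07917421724349685 axis [ 0.51281005 -0.04458408  0.082     ]
side head top px expected [292.80863216 291.57762753]
t 1.3 at [0.1923 0.647  0.2922] [-3.142 -0.    -0.289] world d [ 0.2877 -0.943  -0.1322]
twist 0.311 tool d at current yaw [0.5444 0.822  0.1322] at goal yaw [0.7699 0.6158 0.1322]
```

Request:
move_arm([
  {"dx": 0.038, "dy": 0.016, "jaw": 0.1},
  {"dx": 0.038, "dy": 0.016, "jaw": 0.1},
  {"dx": 0.038, "dy": 0.016, "jaw": 0.1},
  {"dx": 0.038, "dy": 0.016, "jaw": 0.1},
  {"dx": 0.038, "dy": 0.016, "jaw": 0.1},
  {"dx": 0.038, "dy": 0.016, "jaw": 0.1},
  {"dx": 0.038, "dy": 0.016, "jaw": 0.1},
  {"dx": 0.038, "dy": 0.016, "jaw": 0.1},
  {"dx": 0.038, "dy": 0.016, "jaw": 0.1},
  {"dx": 0.038, "dy": 0.016, "jaw": 0.1},
  {"dx": 0.038, "dy": 0.016, "jaw": 0.1},
  {"dx": 0.038, "dy": 0.016, "jaw": 0.1},
], force=25)

```text
$.increments[0]: bad value
```

Request:
move_arm([
  {"dx": 0.0055, "dy": 0.0395, "jaw": 0.1},
  {"dx": 0.0055, "dy": 0.0395, "jaw": 0.1},
  {"dx": 0.0055, "dy": 0.0395, "jaw": 0.1},
  {"dx": 0.0055, "dy": 0.0395, "jaw": 0.1},
  {"dx": 0.0055, "dy": 0.0395, "jaw": 0.1},
  {"dx": 0.0055, "dy": 0.0395, "jaw": 0.1},
  {"dx": 0.0055, "dy": 0.0395, "jaw": 0.1},
  {"dx": 0.0055, "dy": 0.0395, "jaw": 0.1},
  {"dx": 0.0055, "dy": 0.0395, "jaw": 0.1},
  {"dx": 0.0055, "dy": 0.0395, "jaw": 0.1},
  {"dx": 0.0055, "dy": 0.0395, "jaw": 0.1},
  {"dx": 0.0055, "dy": 0.0395, "jaw": 0.1},
])

```text
$.increments[0]: bad value
```

Request:
move_arm([
  {"dx": 0.0055, "dy": 0.0395, "jaw": 0.1},
  {"dx": 0.0055, "dy": 0.0395, "jaw": 0.1},
  {"dx": 0.0055, "dy": 0.0395, "jaw": 0.1},
  {"dx": 0.0055, "dy": 0.0395, "jaw": 0.1},
  {"twist": 0.08, "jaw": 0.1},
  {"twist": 0.08, "jaw": 0.1},
  {"twist": 0.08, "jaw": 0.1},
  {"twist": 0.08, "jaw": 0.1},
  {"jaw": 0.1},
])

```text
$.increments[0]: bad value
```

Run:
```python
from h import *
plan(.48,-.2955,.115,-.609);s=arm.get_state();print(np.round(s["q"],2),s["width"],s["force"])
```

```text
t 1.3 at [0.1923 0.647  0.2922] [-3.142 -0.    -0.289] world d [ 0.2877 -0.9425 -0.1772]
twist 0.32 tool d at current yaw [0.5443 0.8215 0.1772] at goal yaw [0.7752 0.6085 0.1772]
[ 1.57  0.36  0.01  0.   -1.22 -0.29] 0.08727511270777795 [-0.23599257 -0.29059882 -0.02405488]
```

Request:
move_arm([
  {"jaw": 0.1, "dx": 0.038, "dy": 0.016, "dz": 0.0, "twist": 0.0},
], force=25)

```text
t: 1.38
eef_pos: [0.221, 0.6238, 0.2913]
ee_rot: [-3.141, 0.0, -0.284]
force: [0.2, 0.0, -0.0]
width: 0.0844
gripper_force: 0.0
```

Request:
move_arm([
  {"dx": 0.038, "dy": 0.016, "dz": 0, "twist": 0, "jaw": 0.1},
  {"dx": 0.038, "dy": 0.016, "dz": 0, "twist": 0, "jaw": 0.1},
  {"dx": 0.038, "dy": 0.016, "dz": 0, "twist": 0, "jaw": 0.1},
  {"dx": 0.038, "dy": 0.016, "dz": 0, "twist": 0, "jaw": 0.1},
  {"dx": 0.038, "dy": 0.016, "dz": 0, "twist": 0, "jaw": 0.1},
  {"dx": 0.038, "dy": 0.016, "dz": 0, "twist": 0, "jaw": 0.1},
  {"dx": 0.038, "dy": 0.016, "dz": 0, "twist": 0, "jaw": 0.1},
  {"dx": 0.038, "dy": 0.016, "dz": 0, "twist": 0, "jaw": 0.1},
  {"dx": 0.038, "dy": 0.016, "dz": 0, "twist": 0, "jaw": 0.1},
  {"dx": 0.038, "dy": 0.016, "dz": 0, "twist": 0, "jaw": 0.1},
  {"dx": 0.038, "dy": 0.016, "dz": 0, "twist": 0, "jaw": 0.1},
])

```text
t: 2.3
eef_pos: [0.576, 0.3316, 0.2925]
ee_rot: [-3.141, -0.0, -0.289]
force: [-0.1, 1.8, 0.6]
width: 0.0481
gripper_force: 0.0
```

Request:
move_arm([
  {"dx": 0.0055, "dy": 0.0395, "dz": 0, "twist": 0, "jaw": 0.1},
  {"dx": 0.0055, "dy": 0.0395, "dz": 0, "twist": 0, "jaw": 0.1},
  {"dx": 0.0055, "dy": 0.0395, "dz": 0, "twist": 0, "jaw": 0.1},
  {"dx": 0.0055, "dy": 0.0395, "dz": 0, "twist": 0, "jaw": 0.1},
  {"dx": 0.0055, "dy": 0.0395, "dz": 0, "twist": 0, "jaw": 0.1},
  {"dx": 0.0055, "dy": 0.0395, "dz": 0, "twist": 0, "jaw": 0.1},
  {"dx": 0.0055, "dy": 0.0395, "dz": 0, "twist": 0, "jaw": 0.1},
  {"dx": 0.0055, "dy": 0.0395, "dz": 0, "twist": 0, "jaw": 0.1},
  {"dx": 0.0055, "dy": 0.0395, "dz": 0, "twist": 0, "jaw": 0.1},
  {"dx": 0.0055, "dy": 0.0395, "dz": 0, "twist": 0, "jaw": 0.1},
  {"dx": 0.0055, "dy": 0.0395, "dz": 0, "twist": 0, "jaw": 0.1},
  {"dx": 0.0055, "dy": 0.0395, "dz": 0, "twist": 0, "jaw": 0.1},
])

```text
t: 3.3
eef_pos: [0.5023, -0.1418, 0.2927]
ee_rot: [-3.141, -0.001, -0.288]
force: [1.4, -0.3, 0.2]
width: 0.048
gripper_force: 0.0
```

Request:
move_arm([
  {"dx": 0.0055, "dy": 0.0395, "dz": 0, "twist": 0, "jaw": 0.1},
  {"dx": 0.0055, "dy": 0.0395, "dz": 0, "twist": 0, "jaw": 0.1},
  {"dx": 0.0055, "dy": 0.0395, "dz": 0, "twist": 0, "jaw": 0.1},
  {"dx": 0.0055, "dy": 0.0395, "dz": 0, "twist": 0, "jaw": 0.1},
  {"dx": 0, "dy": 0, "dz": 0, "twist": 0.08, "jaw": 0.1},
  {"dx": 0, "dy": 0, "dz": 0, "twist": 0.08, "jaw": 0.1},
  {"dx": 0, "dy": 0, "dz": 0, "twist": 0.08, "jaw": 0.1},
  {"dx": 0, "dy": 0, "dz": 0, "twist": 0.08, "jaw": 0.1},
  {"dx": 0, "dy": 0, "dz": 0, "twist": 0, "jaw": 0.1},
])

```text
t: 4.05
eef_pos: [0.4789, -0.298, 0.2922]
ee_rot: [-3.142, -0.0, -0.613]
force: [-0.3, 0.5, -0.1]
width: 0.0481
gripper_force: 0.0
```

Run:
```python
from h import *
plan(.48,-.2955,.115,-.609);s=arm.get_state();print(np.round(s["q"],2),s["width"],s["force"])
```

```text
t 4.05 at [ 0.4789 -0.298   0.2922] [-3.142 -0.    -0.613] world d [ 0.0011  0.0025 -0.1772]
twist -0.004 tool d at current yaw [-0.0006 -0.0027  0.1772] at goal yaw [-0.0005 -0.0027  0.1772]
[-0.21  0.18 -0.24  0.   -1.16  1.17] 0.04810739289549888 [-0.27869075  0.46187024 -0.10665182]
```

Request:
move_arm([
  {"dx": 0, "dy": -0.003, "dz": 0.035, "twist": 0, "jaw": 0.1},
  {"dx": 0, "dy": 0, "dz": 0.035, "twist": 0, "jaw": 0.1},
  {"dx": 0, "dy": 0, "dz": 0.035, "twist": 0, "jaw": 0.1},
  {"dx": 0, "dy": 0, "dz": 0.035, "twist": 0, "jaw": 0.1},
  {"dx": 0, "dy": 0, "dz": 0.025, "twist": 0, "jaw": 0.1},
  {"dx": 0, "dy": 0, "dz": 0.01, "twist": 0, "jaw": 0.1},
  {"dx": 0, "dy": 0, "dz": 0, "twist": 0, "jaw": 0.1},
])

```text
t: 4.63
eef_pos: [0.4796, -0.2949, 0.1149]
ee_rot: [3.14, 0.004, -0.607]
force: [0.3, 0.7, 0.6]
width: 0.048
gripper_force: 0.0
```

Request:
move_arm([
  {"dx": 0, "dy": 0, "dz": 0, "twist": 0, "jaw": -0.6},
  {"dx": 0, "dy": 0, "dz": 0, "twist": 0, "jaw": -0.6},
  {"dx": 0, "dy": 0, "dz": 0, "twist": 0, "jaw": -0.6},
  {"dx": 0, "dy": 0, "dz": 0, "twist": 0, "jaw": -0.6},
  {"dx": 0, "dy": 0, "dz": 0, "twist": 0, "jaw": -0.6},
  {"dx": 0, "dy": 0, "dz": 0, "twist": 0, "jaw": -0.6},
], force=30)

```text
t: 5.13
eef_pos: [0.4813, -0.2958, 0.1186]
ee_rot: [-3.141, -0.002, -0.608]
force: [-2.3, -1.1, 7.0]
width: 0.0236
gripper_force: 30.0
```

Request:
move_arm([
  {"dx": 0, "dy": 0, "dz": -0.01, "twist": 0, "jaw": -0.6},
  {"dx": 0, "dy": 0, "dz": -0.03, "twist": 0, "jaw": -0.6},
  {"dx": 0, "dy": 0, "dz": -0.035, "twist": 0, "jaw": -0.6},
  {"dx": 0, "dy": 0, "dz": -0.03, "twist": 0, "jaw": -0.6},
  {"dx": -0.0025, "dy": -0.03, "dz": 0, "twist": 0, "jaw": -0.6},
  {"dx": -0.0025, "dy": -0.035, "dz": 0, "twist": 0, "jaw": -0.6},
  {"dx": -0.0025, "dy": -0.035, "dz": 0, "twist": 0, "jaw": -0.6},
  {"dx": -0.0025, "dy": -0.035, "dz": 0, "twist": 0, "jaw": -0.6},
  {"dx": -0.0025, "dy": -0.035, "dz": 0, "twist": 0, "jaw": -0.6},
  {"dx": -0.0025, "dy": -0.035, "dz": 0, "twist": 0, "jaw": -0.6},
  {"dx": -0.002, "dy": -0.02, "dz": 0, "twist": 0, "jaw": -0.6},
  {"dx": 0, "dy": 0, "dz": 0, "twist": 0, "jaw": -0.6},
])

```text
t: 6.13
eef_pos: [0.5973, -0.0975, 0.2227]
ee_rot: [-3.141, -0.001, -0.605]
force: [0.4, -0.2, -0.8]
width: 0.0234
gripper_force: 30.0
```

Run:
```python
from h import *
plan(.595,-.1015,.2,-.609);print(arm.get_state()["force"],arm.get_state()["width"])
im=arm.grab_frame("side");cv2.imwrite("pics/s1full.png",im)
for n in("pin","pin_shoulder","slot","hole"):
    print(n,[(round(d["score"],2),np.round(d["position"],4).tolist()) for d in arm.pinpoint("side",n)])
print(proj("side",(.595,-.1015,.082)))
c=np.round(proj("side",(.595,-.1015,.12))).astype(int)
cv2.imwrite("pics/s1.png",cv2.resize(im[c[1]-50:c[1]+50,c[0]-60:c[0]+60],None,fx=6,fy=6,interpolation=cv2.INTER_CUBIC));print(c)
plan(.595,-.1015,.2,-.609)
```

```text
t 6.13 at [ 0.5973 -0.0975  0.2227] [-3.141e+00 -1.000e-03 -6.050e-01] world d [-0.0023 -0.004  -0.0227]
twist 0.004 tool d at current yaw [0.0003 0.0046 0.0227] at goal yaw [0.0003 0.0046 0.0227]
[ 0.44855211 -0.18148796 -0.80406111] 0.023409404506803358
pin [(0.58, [0.3967, -0.2828, -0.0036]), (0.54, [0.5722, -0.2947, -0.0033]), (0.53, [0.5964, -0.0986, 0.1076])]
pin_shoulder [(0.88, [0.3923, -0.2807, 0.0392]), (0.44, [0.5742, -0.2919, 0.0266]), (0.42, [0.599, -0.0973, 0.1503])]
slot [(0.87, [0.5978, -0.0988, 0.0859])]
hole [(0.67, [0.4457, -0.1178, 0.0601])]
[341.26048234 218.78452751]
[342 204]
t 6.38 at [ 0.5949 -0.1017  0.2224] [-3.142  0.    -0.61 ] world d [ 0.0001  0.0002 -0.0224]
twist -0.001 tool d at current yaw [-0.     -0.0002  0.0224] at goal yaw [-0.     -0.0002  0.0224]
```

View pics/s1.png

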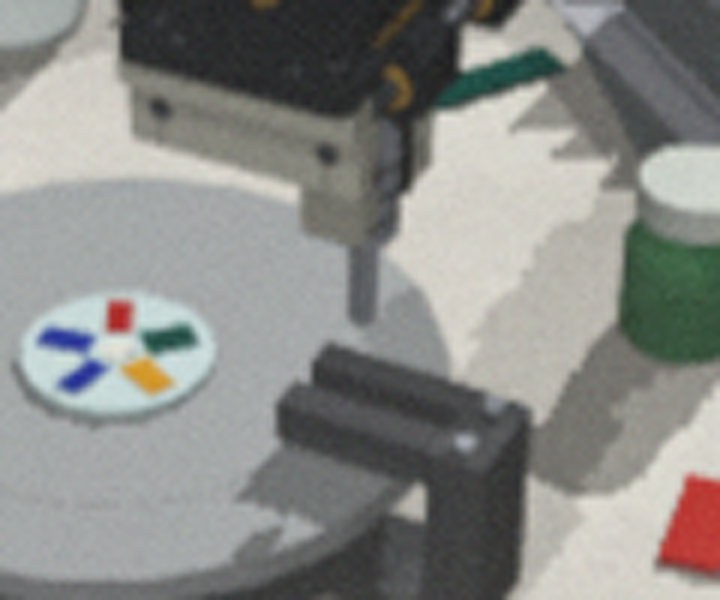

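Request:
move_arm([
  {"dx": 0, "dy": 0, "dz": 0.011, "twist": 0, "jaw": -0.6},
  {"dx": 0, "dy": 0, "dz": 0.011, "twist": 0, "jaw": -0.6},
  {"dx": 0, "dy": 0, "dz": 0, "twist": 0, "jaw": -0.6},
  {"dx": 0, "dy": 0, "dz": 0, "twist": 0, "jaw": -0.6},
  {"dx": 0, "dy": 0, "dz": 0, "twist": 0, "jaw": -0.6},
])

```text
t: 6.8
eef_pos: [0.5954, -0.1014, 0.1998]
ee_rot: [3.141, 0.0, -0.609]
force: [0.5, -0.0, -2.0]
width: 0.0236
gripper_force: 30.0
```

Run:
```python
from h import *
ims=[arm.grab_frame("side").astype(float) for _ in range(5)]
s=arm.get_state();p=s["eef_pos"];print(s["t"],p,s["ee_rot"],s["force"])
im=np.mean(ims,0).astype(np.uint8);cv2.imwrite("pics/s2full.png",im)
x0,y0,w,h,f=310,185,70,52,11
C=cv2.resize(im[y0:y0+h,x0:x0+w],None,fx=f,fy=f,interpolation=cv2.INTER_CUBIC)
th=-.609;u=np.array([np.cos(th),np.sin(th),0]);n=np.array([-u[1],u[0],0]);sl=np.array([.595,-.1017,.082])
P=lambda q:tuple(int(v) for v in np.round((proj("side",q)-[x0,y0]+.5)*f))
for sg in(-1,1):
    a=[sl-.023*u+sg*.006*n,sl+.035*u+sg*.006*n];b=[sl-.023*u+sg*.02*n,sl+.057*u+sg*.02*n]
    cv2.line(C,P(a[0]),P(a[1]),(0,255,255),1);cv2.line(C,P(b[0]),P(b[1]),(0,255,255),1);cv2.line(C,P(a[0]),P(b[0]),(0,255,255),1)
tip=np.array([p[0],p[1],p[2]-.113])
for r,z in((.005,.003),(.005,.025)):
    pts=np.array([P(tip+[r*np.cos(t),r*np.sin(t),z]) for t in np.linspace(0,6.28,40)]);cv2.polylines(C,[pts],True,(0,255,0),1)
cv2.imwrite("pics/s2.png",C)
```

```text
7.05 [ 0.59569244 -0.10098578  0.20048839] [-3.14121385e+00 -4.77839969e-04 -6.08723763e-01] [ 0.11020021 -0.61436873 -1.00343709]
```

View pics/s2.png

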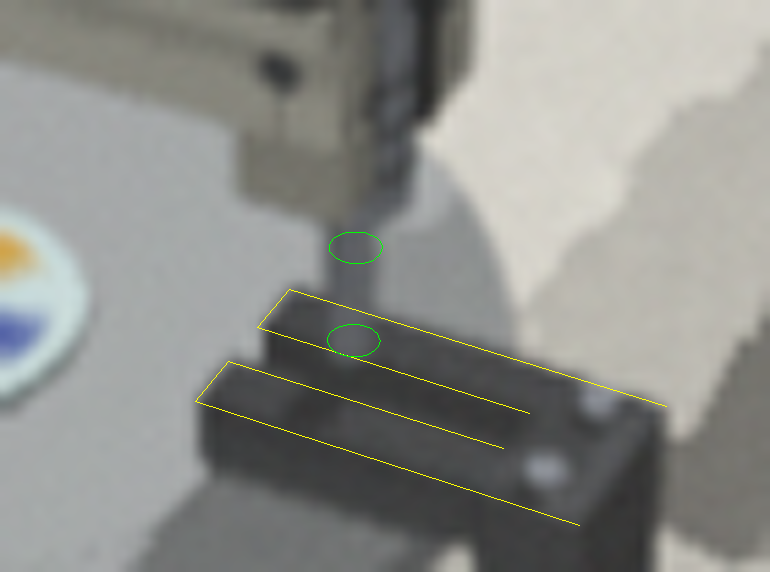

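The side crop shows the shank hanging over the slot, with the shank's edges at about (325–378, 250). The pin sits about 1 mm to the image left of where it should be. I'll nudge it, lower it into the slot, and build a wheel-angle tracker from the glass colours.

Request:
move_arm([
  {"dx": 0.001, "dy": -0.0005, "dz": 0.005, "twist": 0, "jaw": -0.6},
  {"dx": 0, "dy": 0, "dz": 0.005, "twist": 0, "jaw": -0.6},
  {"dx": 0, "dy": 0, "dz": 0.005, "twist": 0, "jaw": -0.6},
  {"dx": 0, "dy": 0, "dz": 0, "twist": 0, "jaw": -0.6},
  {"dx": 0, "dy": 0, "dz": 0, "twist": 0, "jaw": -0.6},
])

```text
t: 7.47
eef_pos: [0.5963, -0.1012, 0.1845]
ee_rot: [3.141, 0.001, -0.609]
force: [0.7, -0.2, -0.3]
width: 0.0232
gripper_force: 30.0
```

```bash
cat >> h.py <<'E'
TH=-.609; AX=np.array([.514,-.045])
def polar(im,ax=AX,z=.064):
    r=np.linspace(.012,.033,22)[:,None];a=np.linspace(0,2*np.pi,720,endpoint=False)[None]
    X=np.stack([ax[0]+r*np.cos(a),ax[1]+r*np.sin(a),z+0*r*a],-1).reshape(-1,3)
    ci=arm.camera_info("side");E=np.array(ci["extrinsics"]);q=(X-E[:3,3])@E[:3,:3]@np.array(ci["K"]).T
    m=(q[:,:2]/q[:,2:]).astype(np.float32).reshape(22,720,2)
    P=cv2.remap(im,m[...,0],m[...,1],cv2.INTER_LINEAR).astype(float);return P-P.mean((0,1))
def angle(im,_r={}):
    if not _r:
        _r["P"]=np.fft.fft(polar(cv2.imread("pics/side0.png")),axis=1);h=ray("side",(264,233),.06)[:2]-AX;_r["h"]=np.arctan2(h[1],h[0])-TH;_r["rad"]=np.hypot(*h)
    c=np.fft.ifft((np.fft.fft(polar(im),axis=1)*_r["P"].conj()).sum((0,2))).real;k=c.argmax()
    return (_r["h"]+k*2*np.pi/720)%(2*np.pi), c.max()/abs(_r["P"]).__pow__(2).sum()*720
def watch(n):
    o=[]
    for _ in range(n):
        t=arm.get_state()["t"];o.append((t,angle(arm.grab_frame("side"))[0]))
    o=np.array(o);a=np.unwrap(o[:,1]);s=arm.get_state()
    print("t",round(s["t"],2),"speed",round(np.polyfit(o[:,0],a,1)[0],3) if n>1 else "","angle",np.round(o[[0,-1],1],3),"F",np.round(s["force"],1),"p",np.round(s["eef_pos"],4),"w",round(s["width"],4))
E
python3 - <<'E'
from h import *
print(angle(cv2.imread("pics/side0.png")),angle(cv2.imread("pics/s1full.png")))
h=ray("side",(264,233),.06);print(h, np.hypot(*(h[:2]-AX)))
watch(6)
E
```

```text
(np.float64(4.343932928538155), np.float64(1.0)) (np.float64(4.562099085037446), np.float64(1.0567996052942257))
[ 0.43107576 -0.10092446  0.06      ] 0.10001986856246695
t 7.77 speed 2.204 angle [3.698 4.248] F [-1.7 -0.7 -2.1] p [ 0.5967 -0.1012  0.1854] w 0.0234
```

Request:
move_arm([
  {"dx": 0, "dy": 0, "dz": 0.003, "twist": 0, "jaw": -0.6},
  {"dx": 0, "dy": 0, "dz": 0.003, "twist": 0, "jaw": -0.6},
  {"dx": 0, "dy": 0, "dz": 0.003, "twist": 0, "jaw": -0.6},
  {"dx": 0, "dy": 0, "dz": 0, "twist": 0, "jaw": -0.6},
  {"dx": 0, "dy": 0, "dz": 0, "twist": 0, "jaw": -0.6},
  {"dx": 0, "dy": 0, "dz": 0, "twist": 0, "jaw": -0.6},
  {"dx": 0, "dy": 0, "dz": 0, "twist": 0, "jaw": -0.6},
  {"dx": 0, "dy": 0, "dz": 0, "twist": 0, "jaw": -0.6},
  {"dx": 0, "dy": 0, "dz": 0, "twist": 0, "jaw": -0.6},
  {"dx": 0, "dy": 0, "dz": 0, "twist": 0, "jaw": -0.6},
  {"dx": 0, "dy": 0, "dz": 0, "twist": 0, "jaw": -0.6},
])

```text
t: 8.68
eef_pos: [0.5966, -0.1012, 0.1762]
ee_rot: [-3.141, -0.0, -0.609]
force: [-0.3, 0.1, -1.4]
width: 0.0235
gripper_force: 30.0
```

Run:
```python
from h import *
watch(4)
```

```text
t 8.88 speed 2.094 angle [3.855 4.169] F [ 0.  -0.1 -1.2] p [ 0.5966 -0.1012  0.1762] w 0.0235
```

```bash
sed -i 's/^    P=cv2.remap.*$/    P=cv2.remap(im,m[...,0],m[...,1],cv2.INTER_LINEAR).astype(float);P=P-P.mean(2,keepdims=True);return P-P.mean(1,keepdims=True)/' h.py
python3 - <<'E'
from h import *
im=arm.grab_frame("side");print(arm.get_state()["t"],angle(im))
for f in("side0","s1full","s2full"):
    i=cv2.imread(f"pics/{f}.png");P=polar(i);R=np.fft.fft(polar(cv2.imread("pics/side0.png")),axis=1)
    c=np.fft.ifft((np.fft.fft(P,axis=1)*R.conj()).sum((0,2))).real;k=c.argmax();print(f,angle(i)[0],[round(c[(k+144*j)%720]/c[k],2) for j in range(5)])
for d in arm.pinpoint("side","hole"): 
    h=np.array(d["position"][:2])-AX;print(d["score"],d["position"],(np.arctan2(h[1],h[0])-TH)%6.283)
watch(4)
E
```

```text
8.9333 (np.float64(4.282846404718354), np.float64(1.0988355088400492))
side0 4.343932928538155 [np.float64(1.0), np.float64(-0.26), np.float64(-0.02), np.float64(-0.02), np.float64(-0.26)]
s1full 4.562099085037446 [np.float64(1.0), np.float64(-0.24), np.float64(-0.03), np.float64(-0.04), np.float64(-0.27)]
s2full 6.237615166952002 [np.float64(1.0), np.float64(-0.3), np.float64(-0.06), np.float64(-0.11), np.float64(-0.38)]
0.92 [0.4281, -0.0951, 0.0579] 4.278409409748021
t 9.18 speed 2.147 angle [4.492 4.815] F [-0.1  0.5 -0.2] p [ 0.5966 -0.1012  0.1762] w 0.0235
```

Request:
move_arm([
  {"dx": 0, "dy": 0, "dz": 0, "twist": 0, "jaw": -0.6},
  {"dx": 0, "dy": 0, "dz": 0, "twist": 0, "jaw": -0.6},
  {"dx": 0, "dy": 0, "dz": 0, "twist": 0, "jaw": -0.6},
  {"dx": 0, "dy": 0, "dz": 0, "twist": 0, "jaw": -0.6},
  {"dx": 0, "dy": 0, "dz": 0, "twist": 0, "jaw": -0.6},
  {"dx": 0, "dy": 0, "dz": 0, "twist": 0, "jaw": -0.6},
  {"dx": 0, "dy": 0, "dz": 0, "twist": 0, "jaw": -0.6},
  {"dx": 0, "dy": 0, "dz": 0, "twist": 0, "jaw": -0.6},
  {"dx": 0, "dy": 0, "dz": 0.001, "twist": 0, "jaw": -0.6},
  {"dx": 0, "dy": 0, "dz": 0.001, "twist": 0, "jaw": -0.6},
  {"dx": 0, "dy": 0, "dz": 0.001, "twist": 0, "jaw": -0.6},
  {"dx": 0, "dy": 0, "dz": 0.001, "twist": 0, "jaw": -0.6},
])

```text
t: 10.18
eef_pos: [0.5971, -0.1012, 0.1727]
ee_rot: [-3.141, -0.001, -0.608]
force: [-0.2, 0.7, 4.4]
width: 0.0232
gripper_force: 30.0
```

Run:
```python
from h import *
watch(4)
```

```text
t 10.38 speed 0.471 angle [0.661 0.731] F [1.1 0.1 3.4] p [ 0.597  -0.1012  0.1726] w 0.0233
```

Request:
move_arm([
  {"dx": 0, "dy": 0, "dz": -0.0005, "twist": 0, "jaw": -0.6},
  {"dx": 0, "dy": 0, "dz": 0, "twist": 0, "jaw": -0.6},
  {"dx": 0, "dy": 0, "dz": 0, "twist": 0, "jaw": -0.6},
  {"dx": 0, "dy": 0, "dz": 0, "twist": 0, "jaw": -0.6},
  {"dx": 0, "dy": 0, "dz": 0, "twist": 0, "jaw": -0.6},
  {"dx": 0, "dy": 0, "dz": 0, "twist": 0, "jaw": -0.6},
  {"dx": 0, "dy": 0, "dz": 0, "twist": 0, "jaw": -0.6},
  {"dx": 0, "dy": 0, "dz": 0, "twist": 0, "jaw": -0.6},
  {"dx": 0, "dy": 0, "dz": 0, "twist": 0, "jaw": -0.6},
  {"dx": 0, "dy": 0, "dz": 0, "twist": 0, "jaw": -0.6},
  {"dx": 0, "dy": 0, "dz": 0, "twist": 0, "jaw": -0.6},
  {"dx": 0, "dy": 0, "dz": 0, "twist": 0, "jaw": -0.6},
])

```text
t: 11.38
eef_pos: [0.5966, -0.1011, 0.1727]
ee_rot: [-3.141, -0.0, -0.609]
force: [1.3, 2.6, 3.4]
width: 0.0231
gripper_force: 30.0
```

Run:
```python
from h import *
watch(4)
```

```text
t 11.58 speed 0.122 angle [0.941 0.958] F [0.8 2.  2.9] p [ 0.5966 -0.1012  0.1727] w 0.0231
```

Request:
move_arm([
  {"dx": 0, "dy": 0, "dz": -0.0007, "twist": 0, "jaw": -0.6},
  {"dx": 0, "dy": 0, "dz": 0, "twist": 0, "jaw": -0.6},
  {"dx": 0, "dy": 0, "dz": 0, "twist": 0, "jaw": -0.6},
  {"dx": 0, "dy": 0, "dz": 0, "twist": 0, "jaw": -0.6},
  {"dx": 0, "dy": 0, "dz": 0, "twist": 0, "jaw": -0.6},
  {"dx": 0, "dy": 0, "dz": 0, "twist": 0, "jaw": -0.6},
  {"dx": 0, "dy": 0, "dz": 0, "twist": 0, "jaw": -0.6},
  {"dx": 0, "dy": 0, "dz": 0, "twist": 0, "jaw": -0.6},
])

```text
t: 12.25
eef_pos: [0.5965, -0.1012, 0.1733]
ee_rot: [3.142, 0.0, -0.609]
force: [1.8, 1.4, 2.7]
width: 0.0236
gripper_force: 30.0
```

Run:
```python
from h import *
watch(4)
```

```text
t 12.45 speed 0.646 angle [1.307 1.403] F [0.7 1.5 1.7] p [ 0.5966 -0.1012  0.1733] w 0.0234
```

Request:
move_arm([
  {"dx": 0, "dy": 0, "dz": 0, "twist": 0, "jaw": -0.6},
  {"dx": 0, "dy": 0, "dz": 0, "twist": 0, "jaw": -0.6},
  {"dx": 0, "dy": 0, "dz": 0, "twist": 0, "jaw": -0.6},
  {"dx": 0, "dy": 0, "dz": 0, "twist": 0, "jaw": -0.6},
  {"dx": 0, "dy": 0, "dz": 0, "twist": 0, "jaw": -0.6},
  {"dx": 0, "dy": 0, "dz": 0, "twist": 0, "jaw": -0.6},
  {"dx": 0, "dy": 0, "dz": 0, "twist": 0, "jaw": -0.6},
  {"dx": 0, "dy": 0, "dz": 0, "twist": 0, "jaw": -0.6},
  {"dx": 0, "dy": 0, "dz": 0, "twist": 0, "jaw": -0.6},
  {"dx": 0, "dy": 0, "dz": 0, "twist": 0, "jaw": -0.6},
  {"dx": 0, "dy": 0, "dz": 0, "twist": 0, "jaw": -0.6},
  {"dx": 0, "dy": 0, "dz": 0, "twist": 0, "jaw": -0.6},
])

```text
t: 13.45
eef_pos: [0.5966, -0.1012, 0.1734]
ee_rot: [3.142, -0.0, -0.609]
force: [0.3, 2.5, 1.2]
width: 0.023
gripper_force: 30.0
```

Run:
```python
from h import *
watch(4)
```

```text
t 13.65 speed 0.698 angle [2.136 2.241] F [1.  1.7 1.6] p [ 0.5966 -0.1012  0.1733] w 0.0235
```

Request:
move_arm([
  {"dx": 0, "dy": 0, "dz": 0, "twist": 0, "jaw": -0.6},
  {"dx": 0, "dy": 0, "dz": 0, "twist": 0, "jaw": -0.6},
  {"dx": 0, "dy": 0, "dz": 0, "twist": 0, "jaw": -0.6},
  {"dx": 0, "dy": 0, "dz": 0, "twist": 0, "jaw": -0.6},
  {"dx": 0, "dy": 0, "dz": 0, "twist": 0, "jaw": -0.6},
  {"dx": 0, "dy": 0, "dz": 0, "twist": 0, "jaw": -0.6},
  {"dx": 0, "dy": 0, "dz": 0, "twist": 0, "jaw": -0.6},
  {"dx": 0, "dy": 0, "dz": 0, "twist": 0, "jaw": -0.6},
  {"dx": 0, "dy": 0, "dz": 0, "twist": 0, "jaw": -0.6},
  {"dx": 0, "dy": 0, "dz": 0, "twist": 0, "jaw": -0.6},
  {"dx": 0, "dy": 0, "dz": 0, "twist": 0, "jaw": -0.6},
  {"dx": 0, "dy": 0, "dz": 0, "twist": 0, "jaw": -0.6},
])

```text
t: 14.65
eef_pos: [0.5966, -0.1012, 0.1734]
ee_rot: [3.142, 0.0, -0.609]
force: [0.1, 1.3, 2.0]
width: 0.0234
gripper_force: 30.0
```

Request:
move_arm([
  {"dx": 0, "dy": 0, "dz": 0, "twist": 0, "jaw": -0.6},
  {"dx": 0, "dy": 0, "dz": 0, "twist": 0, "jaw": -0.6},
  {"dx": 0, "dy": 0, "dz": 0, "twist": 0, "jaw": -0.6},
  {"dx": 0, "dy": 0, "dz": 0, "twist": 0, "jaw": -0.6},
  {"dx": 0, "dy": 0, "dz": 0, "twist": 0, "jaw": -0.6},
  {"dx": 0, "dy": 0, "dz": 0, "twist": 0, "jaw": -0.6},
  {"dx": 0, "dy": 0, "dz": 0, "twist": 0, "jaw": -0.6},
  {"dx": 0, "dy": 0, "dz": 0, "twist": 0, "jaw": -0.6},
  {"dx": 0, "dy": 0, "dz": 0, "twist": 0, "jaw": -0.6},
  {"dx": 0, "dy": 0, "dz": 0, "twist": 0, "jaw": -0.6},
  {"dx": 0, "dy": 0, "dz": 0, "twist": 0, "jaw": -0.6},
  {"dx": 0, "dy": 0, "dz": 0, "twist": 0, "jaw": -0.6},
])

```text
t: 15.65
eef_pos: [0.5966, -0.1012, 0.1734]
ee_rot: [-3.142, -0.0, -0.609]
force: [1.1, 1.4, 0.9]
width: 0.0235
gripper_force: 30.0
```

Request:
move_arm([
  {"dx": 0, "dy": 0, "dz": 0, "twist": 0, "jaw": -0.6},
  {"dx": 0, "dy": 0, "dz": 0, "twist": 0, "jaw": -0.6},
  {"dx": 0, "dy": 0, "dz": 0, "twist": 0, "jaw": -0.6},
  {"dx": 0, "dy": 0, "dz": 0, "twist": 0, "jaw": -0.6},
  {"dx": 0, "dy": 0, "dz": 0, "twist": 0, "jaw": -0.6},
  {"dx": 0, "dy": 0, "dz": 0, "twist": 0, "jaw": -0.6},
  {"dx": 0, "dy": 0, "dz": 0, "twist": 0, "jaw": -0.6},
  {"dx": 0, "dy": 0, "dz": 0, "twist": 0, "jaw": -0.6},
  {"dx": 0, "dy": 0, "dz": 0, "twist": 0, "jaw": -0.6},
  {"dx": 0, "dy": 0, "dz": 0, "twist": 0, "jaw": -0.6},
  {"dx": 0, "dy": 0, "dz": 0, "twist": 0, "jaw": -0.6},
  {"dx": 0, "dy": 0, "dz": 0, "twist": 0, "jaw": -0.6},
])

```text
t: 16.65
eef_pos: [0.5966, -0.1012, 0.1734]
ee_rot: [-3.142, -0.0, -0.609]
force: [1.1, 0.7, 2.3]
width: 0.023
gripper_force: 30.0
```

Run:
```python
from h import *
watch(4)
```

```text
t 16.85 speed 0.698 angle [4.379 4.484] F [0.7 1.1 1.4] p [ 0.5966 -0.1012  0.1734] w 0.0232
```

Request:
move_arm([
  {"dx": 0, "dy": 0, "dz": 0, "twist": 0, "jaw": -0.6},
  {"dx": 0, "dy": 0, "dz": 0, "twist": 0, "jaw": -0.6},
  {"dx": 0, "dy": 0, "dz": 0, "twist": 0, "jaw": -0.6},
  {"dx": 0, "dy": 0, "dz": 0, "twist": 0, "jaw": -0.6},
  {"dx": 0, "dy": 0, "dz": 0, "twist": 0, "jaw": -0.6},
  {"dx": 0, "dy": 0, "dz": 0, "twist": 0, "jaw": -0.6},
  {"dx": 0, "dy": 0, "dz": 0, "twist": 0, "jaw": -0.6},
  {"dx": 0, "dy": 0, "dz": 0, "twist": 0, "jaw": -0.6},
  {"dx": 0, "dy": 0, "dz": 0, "twist": 0, "jaw": -0.6},
  {"dx": 0, "dy": 0, "dz": 0, "twist": 0, "jaw": -0.6},
  {"dx": 0, "dy": 0, "dz": 0, "twist": 0, "jaw": -0.6},
  {"dx": 0, "dy": 0, "dz": 0, "twist": 0, "jaw": -0.6},
])

```text
t: 17.85
eef_pos: [0.5966, -0.1012, 0.1734]
ee_rot: [3.142, 0.0, -0.609]
force: [1.8, 1.9, 1.7]
width: 0.023
gripper_force: 30.0
```

Request:
move_arm([
  {"dx": 0, "dy": 0, "dz": 0, "twist": 0, "jaw": -0.6},
  {"dx": 0, "dy": 0, "dz": 0, "twist": 0, "jaw": -0.6},
  {"dx": 0, "dy": 0, "dz": 0, "twist": 0, "jaw": -0.6},
  {"dx": 0, "dy": 0, "dz": 0, "twist": 0, "jaw": -0.6},
  {"dx": 0, "dy": 0, "dz": 0.0005, "twist": 0, "jaw": -0.6},
  {"dx": 0, "dy": 0, "dz": 0, "twist": 0, "jaw": -0.6},
  {"dx": 0, "dy": 0, "dz": 0, "twist": 0, "jaw": -0.6},
  {"dx": 0, "dy": 0, "dz": 0, "twist": 0, "jaw": -0.6},
])

```text
t: 18.52
eef_pos: [0.5967, -0.1011, 0.173]
ee_rot: [-3.141, -0.0, -0.609]
force: [2.8, 2.2, 2.3]
width: 0.0235
gripper_force: 30.0
```

Run:
```python
from h import *
watch(4)
```

```text
t 18.72 speed 0.401 angle [5.592 5.653] F [1.6 2.3 2.2] p [ 0.5967 -0.1012  0.1729] w 0.0233
```

Request:
move_arm([
  {"dx": 0, "dy": 0, "dz": 0, "twist": 0, "jaw": -0.6},
  {"dx": 0, "dy": 0, "dz": 0, "twist": 0, "jaw": -0.6},
  {"dx": 0, "dy": 0, "dz": 0, "twist": 0, "jaw": -0.6},
  {"dx": 0, "dy": 0, "dz": 0, "twist": 0, "jaw": -0.6},
  {"dx": 0, "dy": 0, "dz": 0, "twist": 0, "jaw": -0.6},
  {"dx": 0, "dy": 0, "dz": 0, "twist": 0, "jaw": -0.6},
  {"dx": 0, "dy": 0, "dz": 0, "twist": 0, "jaw": -0.6},
  {"dx": 0, "dy": 0, "dz": 0, "twist": 0, "jaw": -0.6},
  {"dx": 0, "dy": 0, "dz": 0, "twist": 0, "jaw": -0.6},
])

```text
t: 19.47
eef_pos: [0.5966, -0.1012, 0.1729]
ee_rot: [-3.142, -0.0, -0.609]
force: [1.6, 1.6, 3.4]
width: 0.0235
gripper_force: 30.0
```

Run:
```python
from h import *
watch(4)
```

```text
t 19.67 speed 0.244 angle [5.897 5.932] F [0.7 1.8 2.9] p [ 0.5966 -0.1012  0.1729] w 0.0233
```

Request:
move_arm([
  {"dx": 0, "dy": 0, "dz": 0, "twist": 0, "jaw": -0.6},
  {"dx": 0, "dy": 0, "dz": 0, "twist": 0, "jaw": -0.6},
  {"dx": 0, "dy": 0, "dz": 0, "twist": 0, "jaw": -0.6},
  {"dx": 0, "dy": 0, "dz": 0, "twist": 0, "jaw": -0.6},
  {"dx": 0, "dy": 0, "dz": 0, "twist": 0, "jaw": -0.6},
  {"dx": 0, "dy": 0, "dz": 0, "twist": 0, "jaw": -0.6},
  {"dx": 0, "dy": 0, "dz": 0, "twist": 0, "jaw": -0.6},
  {"dx": 0, "dy": 0, "dz": 0, "twist": 0, "jaw": -0.6},
])

```text
t: 20.33
eef_pos: [0.5966, -0.1012, 0.1729]
ee_rot: [3.142, 0.0, -0.609]
force: [2.0, 1.1, 3.0]
width: 0.0232
gripper_force: 30.0
```

Run:
```python
from h import *
watch(2)
```

```text
t 20.43 speed 0.175 angle [6.133 6.142] F [0.7 2.2 2.4] p [ 0.5966 -0.1012  0.1728] w 0.0231
```

Request:
move_arm([
  {"dx": 0, "dy": 0, "dz": 0, "twist": 0, "jaw": -0.6},
  {"dx": 0, "dy": 0, "dz": 0, "twist": 0, "jaw": -0.6},
  {"dx": 0, "dy": 0, "dz": 0, "twist": 0, "jaw": -0.6},
])

```text
t: 20.68
eef_pos: [0.5966, -0.1012, 0.1728]
ee_rot: [3.142, 0.0, -0.609]
force: [1.8, 1.5, 1.8]
width: 0.0234
gripper_force: 30.0
```

Run:
```python
from h import *
watch(1)
```

```text
t 20.73 speed  angle [6.22 6.22] F [0.1 0.4 0.3] p [ 0.5964 -0.1013  0.1727] w 0.0232
```

The force has dropped to zero, so the hole has reached the tip. I'll follow it down.

Request:
move_arm([
  {"dx": 0, "dy": 0, "dz": 0.0015, "twist": 0, "jaw": -0.6},
  {"dx": 0, "dy": 0, "dz": 0.0015, "twist": 0, "jaw": -0.6},
  {"dx": 0, "dy": 0, "dz": 0.001, "twist": 0, "jaw": -0.6},
])

```text
t: 20.98
eef_pos: [0.5969, -0.1012, 0.169]
ee_rot: [-3.141, -0.001, -0.609]
force: [0.6, 1.9, 5.1]
width: 0.0234
gripper_force: 30.0
```

Run:
```python
from h import *
watch(3)
```

```text
t 21.13 speed -0.0 angle [0.016 0.016] F [1.7 1.7 4.5] p [ 0.5969 -0.1012  0.1691] w 0.0233
```

Request:
move_arm([
  {"dx": 0, "dy": 0, "dz": 0.001, "twist": 0, "jaw": -0.6},
  {"dx": 0, "dy": 0, "dz": 0, "twist": 0, "jaw": -0.6},
  {"dx": 0, "dy": 0, "dz": 0, "twist": 0, "jaw": -0.6},
])

```text
t: 21.38
eef_pos: [0.5966, -0.1012, 0.1675]
ee_rot: [-3.141, 0.0, -0.609]
force: [3.8, 0.9, -0.2]
width: 0.0233
gripper_force: 30.0
```

Run:
```python
from h import *
watch(2)
```

```text
t 21.48 speed -0.0 angle [0.016 0.016] F [ 3.   1.  -0.6] p [ 0.5966 -0.1012  0.1675] w 0.0231
```

Request:
move_arm([
  {"dx": 0, "dy": 0, "dz": 0.001, "twist": 0, "jaw": -0.6},
  {"dx": 0, "dy": 0, "dz": 0.001, "twist": 0, "jaw": -0.6},
  {"dx": 0, "dy": 0, "dz": 0.001, "twist": 0, "jaw": -0.6},
  {"dx": 0, "dy": 0, "dz": 0.001, "twist": 0, "jaw": -0.6},
  {"dx": 0, "dy": 0, "dz": 0.001, "twist": 0, "jaw": -0.6},
  {"dx": 0, "dy": 0, "dz": 0.001, "twist": 0, "jaw": -0.6},
])

```text
t: 21.98
eef_pos: [0.5967, -0.1012, 0.1618]
ee_rot: [-3.142, -0.0, -0.609]
force: [3.0, 1.2, 1.3]
width: 0.0235
gripper_force: 30.0
```

Run:
```python
from h import *
watch(2)
```

```text
t 22.08 speed -0.175 angle [0.016 0.007] F [3.5 1.6 1.5] p [ 0.5966 -0.1012  0.1617] w 0.023
```

Request:
move_arm([
  {"dx": 0, "dy": 0, "dz": 0.001, "twist": 0, "jaw": -0.6},
  {"dx": 0, "dy": 0, "dz": 0.001, "twist": 0, "jaw": -0.6},
  {"dx": 0, "dy": 0, "dz": 0.001, "twist": 0, "jaw": -0.6},
  {"dx": 0, "dy": 0, "dz": 0.001, "twist": 0, "jaw": -0.6},
  {"dx": 0, "dy": 0, "dz": 0.0005, "twist": 0, "jaw": -0.6},
  {"dx": 0, "dy": 0, "dz": 0, "twist": 0, "jaw": -0.6},
])

```text
t: 22.58
eef_pos: [0.5967, -0.1013, 0.1587]
ee_rot: [-3.141, -0.001, -0.608]
force: [-1.0, 1.9, 10.4]
width: 0.0232
gripper_force: 30.0
```

Request:
move_arm([
  {"dx": 0, "dy": 0, "dz": 0.0005, "twist": 0, "jaw": -0.6},
  {"dx": 0, "dy": 0, "dz": 0.0005, "twist": 0, "jaw": -0.6},
  {"dx": 0, "dy": 0, "dz": 0, "twist": 0, "jaw": -0.6},
  {"dx": 0, "dy": 0, "dz": 0, "twist": 0, "jaw": -0.6},
])

```text
t: 22.92
eef_pos: [0.5968, -0.1013, 0.1586]
ee_rot: [-3.141, -0.001, -0.608]
force: [-2.4, 4.1, 18.4]
width: 0.0232
gripper_force: 30.0
```

Request:
move_arm([
  {"dx": 0, "dy": 0, "dz": -0.0012, "twist": 0, "jaw": -0.6},
  {"dx": 0, "dy": 0, "dz": 0, "twist": 0, "jaw": -0.6},
  {"dx": 0, "dy": 0, "dz": 0, "twist": 0, "jaw": 0.0},
  {"dx": 0, "dy": 0, "dz": 0, "twist": 0, "jaw": 0.0},
  {"dx": 0, "dy": 0, "dz": 0, "twist": 0, "jaw": 0.0},
  {"dx": 0, "dy": 0, "dz": 0, "twist": 0, "jaw": 0.0},
])

```text
t: 23.42
eef_pos: [0.5957, -0.1014, 0.1567]
ee_rot: [3.14, 0.002, -0.609]
force: [-0.4, -0.0, -0.1]
width: 0.042
gripper_force: 0.0
```

Run:
```python
from h import *
watch(2)
```

```text
t 23.52 speed -0.0 angle [0.016 0.016] F [ 0.9 -0.  -0.7] p [ 0.5961 -0.1013  0.157 ] w 0.0432
```

Released. I'll raise the arm straight up and move away, then check.

Request:
move_arm([
  {"dx": 0, "dy": 0, "dz": -0.01, "twist": 0, "jaw": 0.0},
  {"dx": 0, "dy": 0, "dz": -0.02, "twist": 0, "jaw": 0.0},
  {"dx": 0, "dy": 0, "dz": -0.03, "twist": 0, "jaw": 0.0},
  {"dx": 0, "dy": 0, "dz": -0.03, "twist": 0, "jaw": 0.0},
  {"dx": 0, "dy": 0, "dz": -0.03, "twist": 0, "jaw": 0.0},
  {"dx": 0, "dy": 0, "dz": -0.01, "twist": 0, "jaw": 0.0},
  {"dx": 0, "dy": 0, "dz": 0, "twist": 0, "jaw": 0.0},
  {"dx": 0, "dy": 0, "dz": 0, "twist": 0, "jaw": 0.0},
])

```text
t: 24.18
eef_pos: [0.5966, -0.1011, 0.2885]
ee_rot: [-3.14, -0.001, -0.609]
force: [-0.4, 0.1, -0.1]
width: 0.0442
gripper_force: 0.0
```

Run:
```python
from h import *
watch(3)
im=arm.grab_frame("side")
for n in("pin","pin_shoulder","slot"):
    print(n,[(round(d["score"],2),np.round(d["position"],3).tolist()) for d in arm.pinpoint("side",n)])
cv2.imwrite("pics/end.png",cv2.resize(im[150:270,240:400],None,fx=5,fy=5,interpolation=cv2.INTER_CUBIC))
```

```text
t 24.33 speed -0.0 angle [0.024 0.024] F [ 0.5  0.2 -0.4] p [ 0.596  -0.1012  0.2864] w 0.0439
pin [(0.74, [0.575, -0.292, -0.002]), (0.73, [0.397, -0.284, -0.001]), (0.52, [0.595, -0.101, 0.043])]
pin_shoulder [(0.77, [0.398, -0.28, 0.038]), (0.73, [0.516, -0.044, -0.002]), (0.53, [0.574, -0.295, 0.025]), (0.47, [0.599, -0.103, 0.088]), (0.43, [0.62, 0.357, -0.004])]
slot [(0.77, [0.599, -0.099, 0.085]), (0.69, [0.355, 0.208, 0.002])]
```

View pics/end.png

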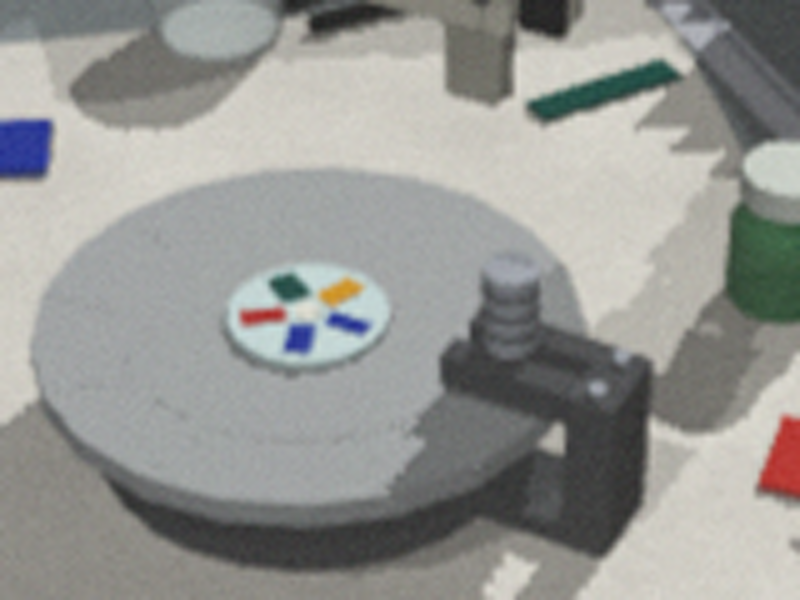

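The crop shows the pin upright at about (510,305), its head flat on the fork, with the wheel stopped and the gripper clear. I'm handing the job in.

```bash
python3 -c "
from station import arm
print(arm.job_done())"
```

```text
the job is handed in; nothing more can be done
None
```

The lock pin braked the wheel to a crawl and sank into its hole; it was pushed home with its head flat on the fork and released with the wheel at rest, and the job was handed in at about 24.5 s with no verdict shown.

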